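# Find the concealed push catch and open the baking-tool box

## Robot

A 7-joint arm with a two-finger parallel gripper is mounted at the origin on the work surface; the furniture and walls round the work are solid. World frame = base frame: x ahead of the robot, y to its left, z up, the work surface at z = 0. Lengths are in mm, angles in rad, forces in N, time in s.
With the tool pointing down it reaches from about 400 to 875 mm from the base axis. Payload 4.4 kg.
Tool frame: the origin (TCP) lies midway between the tips of the shut fingers; the grasp point (between the pads) lies 19 mm behind it; x points along the fingers, y is the direction in which the jaws open and shut, and the axes are right-handed (so a half turn about x gives the same grasp; the last joint's range is limited). The gripper opens to 85 mm and grips with 20 to 120 N. Pads are 22 mm wide; open, the fingers measure 114 mm over their backs; the gripper's body (76 mm by 85 mm) begins 54 mm behind the grasp point. The pads swing forward as they close: fully open they stand 13 mm farther back than shut.
Start: joints at [-1.396, 0.628, 0.038, 1.517, -0.027, 0.996, -0.02], TCP at [154.986, 631.267, 206.413] pointing down, gripper open.
Joint ranges: [-3.06, 3.06], [-0.37, 2.12], [-1.25, 1.32], [0.18, 2.47], [-1.1, 4.24], [0.23, 1.98], [-2.94, 2.94]. Speed limits (rad/s): [2.57, 2.57, 3.14, 3.14, 3.14, 3.14, 3.14].

## Interface

Orientations are given as [roll, pitch, yaw] about the fixed x, y, z axes, in that order (R = Rz(yaw) Ry(pitch) Rx(roll)).
In Python, from cell import ctrl gives the robot as it stands.
- The arm moves only by the tool arm_command, never from a script. Its argument "series" is a list of rows, each a list of 7 numbers: the opening, from 0 (shut) to 1 (fully open), then the shift along the world's x, y, z in cm, then the turn, a rotation vector about the world's x, y, z in degrees. In form: [[claw, x, y, z, rx, ry, rz], ...]. A call has 1 to 20 rows; each row shifts and turns the commanded pose from where the row before left it; what a row does not reach is not made up. A row lasts 1/12 s, in which the tool goes at most 41.7 mm and 7.16 degrees, less where a joint would pass 70% of its speed; a pose out of reach is approached as far as the arm can. A call with a gripper value outside its range is refused whole. The fingers move at their own pace and stop on an object; the grip force is fixed at half the most. Time passes only in rows, so rows that do not move let the fingers close. It gives the time, the measured TCP pose, the force and the opening at its end, in the units of the state.
- ctrl.read_state(): the state, without advancing time (a new reading comes with each control period).
- ctrl.get_image(name): name is "side" or "top"; returns the picture (384x512x3 uint8, blue, green, red); there is no depth.
- ctrl.calibration(name): a dict with "fovy" (degrees; the focal length in pixels is half the picture's height over the tangent of half this angle, whatever the lens; pixels are square), "cx", "cy" (the principal point, pixels), "cam_to_world" (4x4, takes a point from camera to world coordinates). Camera axes: x right, y up, looking along -z (the intrinsics and any distortion apply to the point x, -y, -z); pixel columns grow to the right and rows downward; lengths in mm; the calibration is good to about 2 mm. A picture is of the moment at which its call begins. calibration takes no time and is no camera call.
- ctrl.finish_job(): hands the job in, once; it reports no verdict.
Trained networks look in the newest picture that a camera, given by its name, has taken for a name from the list of things; names that differ only in an ending like _2 or _b are one class to them, and where a whole thing is asked for, a point or a joint stands for the part that bears it (a point fixed in the world has none). Each returns a list of dicts, best first, with "conf" (0 to 1); they miss things now and then, are a little off and sometimes report something else, mostly with a low value. They report only what shows in the picture. A call takes as long as a camera call.
- ctrl.spot_in(label, camera): "centre" ([x, y, z] in mm, in world coordinates, good to about 4 mm: the middle of the surface that is visible of it).
The state is a dict: "clock": time; "qpos": joint angles; "qd": joint speeds; "tau": joint torques, N m; "eef_pos": TCP position; "tool_rot": TCP orientation; "force": force on the tool from outside, world axes, zero at the start; "torque": the same for the moment, N m; "width": finger opening in mm.
Only numpy, scipy, OpenCV 4.12 (cv2) and the standard library are available. Lean on these libraries where they do the work, as an engineer would, in place of code of your own. Each camera call takes 0.05 s, during which the arm holds its last target.

## Task

Open the handleless wooden baking-tool box without gripping anything: one of the five flush staves in the rail along its front is a concealed push catch. Feel along the rail with a fingertip for the stave that gives, press it in until the lid springs ajar, then push the lid up and over with the outside of the fingers until it rests fully open against its stop. Leave the things round the box where they are.

Things in the scene. Friction and masses are not known exactly. Their poses are not given: they have to be found in the camera images.
- case: fixed wooden box, 220 mm deep (x) by 260 mm wide (y) by 78 mm high; origin at the centre of its underside on the table, x points to its back (hinge side), y to the left, z up. From the front its top is: a 12 mm edge, then the 57 mm deep rail, then the lid. Inside the front wall the rail has five staves side by side between two fixed 20 mm end blocks
- rail (a point): centre of the rail's flat top face, which is also the centre of the middle stave; axes as the box's. The five staves are 43 mm wide (y) by 57 mm (x), at y = -88, -44, 0, +44 and +88 mm from this point, look the same and lie flush with the rail. Four are solid; the fifth, at any of the five places, is the catch. Its place is not given: it has to be felt
- catch (a joint): how far the catch stave is pressed straight down, in m: 0 flush, 0.005 bottomed. It is sprung: it begins to move at about 1.5 N and takes 4 N at the bottom. At about 3 mm it draws the bolt clear of the lid; it returns when let go. The fingers must press on this stave alone, since its neighbours are solid
- lid (a joint): lid angle in rad: 0 shut and bolted, about 0.5 when the released lid has been thrown ajar, within half a second, by the sprung pin inside the box, 1.57 upright, 1.85 fully open against the hinge stop. Beyond about 1.6 it falls back on to the stop and stays there by its weight; let go below 1.45 it falls back to ajar. Lid 260 mm wide, 149 mm from hinge to front edge, 12 mm thick, about 0.22 kg, hinge almost free
- lid_edge (a point): middle of the lid's front edge, half-way through its thickness; it rises and swings back as the lid opens (about 145 mm above the table when ajar). x points from the edge to the hinge along the lid, z out of its upper face
- lid_hinge (a point): middle of the lid's hinge line along the box's top back edge, 66 mm above the table, axes as the box's
- lemon_2: yellow lemon 72 x 57 x 58 mm to the right of the box, loose bystander; origin under its centre
- egg: pale egg 46 x 59 x 45 mm to the right of the box, loose bystander; origin under its centre
- cutter_star: star-shaped tin biscuit cutter 61 x 58 x 24 mm to the left of the box, loose bystander; origin under its centre
- cinnamon_0: brown cinnamon stick 72 x 11 x 10 mm on the table close before the box's front, loose bystander; origin under its centre

How it is judged (in metres and radians):
On the way, in this order (a step that is already met when the one before it is completed fails the run):
1. the catch stave is pressed in (value of joint catch above 0.002 m).
2. the lid has sprung ajar (value of joint lid above 0.3 rad), for 0.1 s.
At the end, for the whole second after the job is handed in: the lid rests fully open (over 1.75 rad, its stop is at 1.85), still, and the catch has come back flush (within 1 mm) (value of joint lid above 1.75 rad and velocity of joint lid between -0.1 and 0.1 rad/s and value of joint catch below 0.001 m); the robot touches nothing.
It fails at once if the lid is taken between the fingers (x of the grasp point in the frame of lid_edge between 0 and 0.13 m and y of the grasp point in the frame of lid_edge between -0.13 and 0.13 m and z of the grasp point in the frame of lid_edge between -0.004 and 0.004 m).
It fails at once if a thing beside the box is pushed, lifted or carried more than 30 mm (distance of any of lemon_2, egg, cutter_star, cinnamon_0 from where it was at the start of the episode above 0.03 m).
It also fails if it takes over 58 s, if anything falls off the work surface, if the arm or the gripper's body presses on something with over 40 N, if the wrist force passes 120 N, or if a joint passes its speed limit or range.

## Working session

There is one attempt and no reset: what is moved stays moved. The work goes in short steps, Python scripts to look and compute and a tool call to move; the robot and the scene stay as the last step left them, time stands still between calls to the robot, and variables do not carry over. Pictures are saved under pics/ and viewed, and the job is handed in when it is done.

Besides the shell and the picture viewer there is one more tool, called after "Request:" by a JSON object that holds its "method" and its "body". arm_command: Moves the arm, as the interface text tells. Its arguments: {"type":"object","properties":{"series":{"type":"array"}},"required":["series"]}

```bash
mkdir -p pics
python3 - <<'E'
from cell import ctrl
import cv2
s=ctrl.read_state(); print({k:(v if not hasattr(v,'__len__') else [round(float(x),3) for x in v]) for k,v in s.items()})
for c in("side","top"):
    cv2.imwrite(f"pics/{c}0.png",ctrl.get_image(c)); k=ctrl.calibration(c); print(c,k)
for l in["case","rail","lid","lid_edge","lid_hinge","lemon_2","egg","cutter_star","cinnamon_0"]:
  for c in("side","top"):
    try: print(l,c,[( [round(float(x)) for x in d["centre"]],round(d["conf"],2)) for d in ctrl.spot_in(l,c)[:3]])
    except Exception as e: print(l,c,e)
print(ctrl.read_state()["clock"])
E
```

```text
{'clock': 0.0, 'qpos': [-1.396, 0.629, 0.038, 1.518, -0.027, 0.996, -0.02], 'qd': [0.0, -0.001, -0.0, -0.001, -0.001, -0.001, 0.0], 'tau': [0.001, -56.34, 1.226, -19.343, 0.011, 0.011, 0.0], 'eef_pos': [154.8, 630.592, 205.468], 'tool_rot': [-1.563, 1.569, -1.804], 'force': [-0.092, 0.064, -0.28], 'torque': [0.033, -0.023, 0.048], 'width': 85.25962267478413}
side {'fovy': 46.750392025484366, 'cx': 258.23665965636604, 'cy': 193.65758696560894, 'cam_to_world': array([[-9.99562303e-01, -1.94419610e-02,  2.22982517e-02,
         5.51483912e+02],
       [ 2.87780391e-02, -4.64286794e-01,  8.85217260e-01,
         7.39862793e+02],
       [-6.85757562e-03,  8.85471503e-01,  4.64643078e-01,
         4.70864575e+02],
       [ 0.00000000e+00,  0.00000000e+00,  0.00000000e+00,
         1.00000000e+00]])}
top {'fovy': 49.382135401339646, 'cx': 254.93561824226143, 'cy': 189.87312275561823, 'cam_to_world': array([[-2.39885417e-02,  9.85584890e-01, -1.67472310e-01,
         3.72939735e+02],
       [-9.99313234e-01, -1.89076358e-02,  3.18678775e-02,
         5.03815450e+00],
       [ 2.82419931e-02,  1.68121759e-01,  9.85361590e-01,
         1.01472922e+03],
       [ 0.00000000e+00,  0.00000000e+00,  0.00000000e+00,
         1.00000000e+00]])}
case side [([526, 55, 79], 0.63)]
case top [([559, 24, 81], 0.63), ([383, 50, 11], 0.41)]
rail side [([524, 55, 74], 0.59)]
rail top [([562, 21, 76], 0.89)]
lid side [([564, 22, 82], 0.85)]
lid top [([574, 26, 80], 0.87), ([451, -154, 48], 0.27)]
lid_edge side [([563, 16, 81], 0.72)]
lid_edge top [([576, 25, 77], 0.77)]
lid_hinge side [([526, 57, 80], 0.94)]
lid_hinge top [([464, 210, 21], 0.64), ([558, 20, 78], 0.59)]
lemon_2 side []
lemon_2 top [([451, -154, 46], 0.62)]
egg side []
egg top []
cutter_star side [([468, 194, 20], 0.68)]
cutter_star top [([467, 208, 19], 0.49)]
cinnamon_0 side [([377, 53, 10], 0.65)]
cinnamon_0 top [([378, 51, 6], 0.63)]
1.0
```

View pics/side0.png

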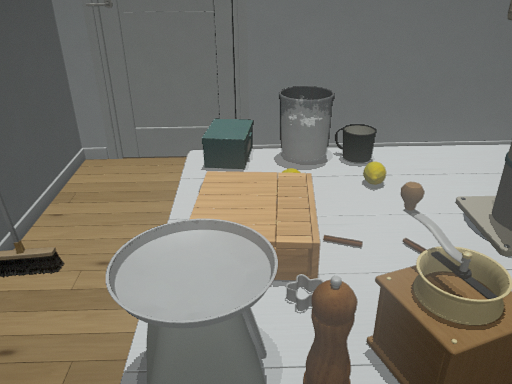

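View pics/top0.png

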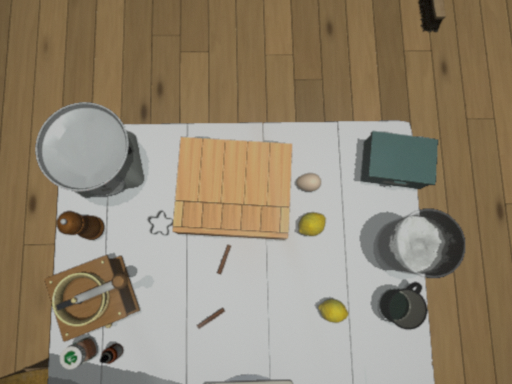

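Run:
```python
import cv2
a=cv2.imread("pics/top0.png")[125:250,140:340]; cv2.imwrite("pics/topz.png",cv2.resize(a,None,fx=4,fy=4,interpolation=cv2.INTER_CUBIC)[:, :800])
a=cv2.imread("pics/side0.png")[160:310,180:340]; cv2.imwrite("pics/sidez.png",cv2.resize(a,None,fx=4,fy=4,interpolation=cv2.INTER_CUBIC))
```

```text
(no output)
```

View pics/topz.png

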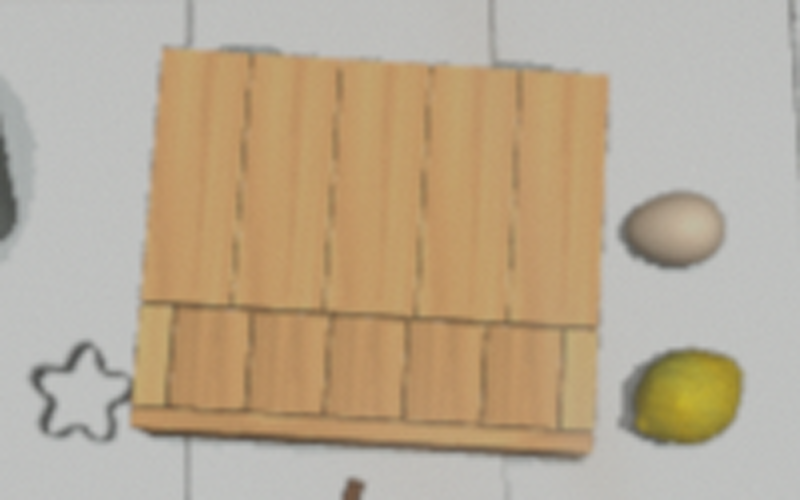

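View pics/sidez.png

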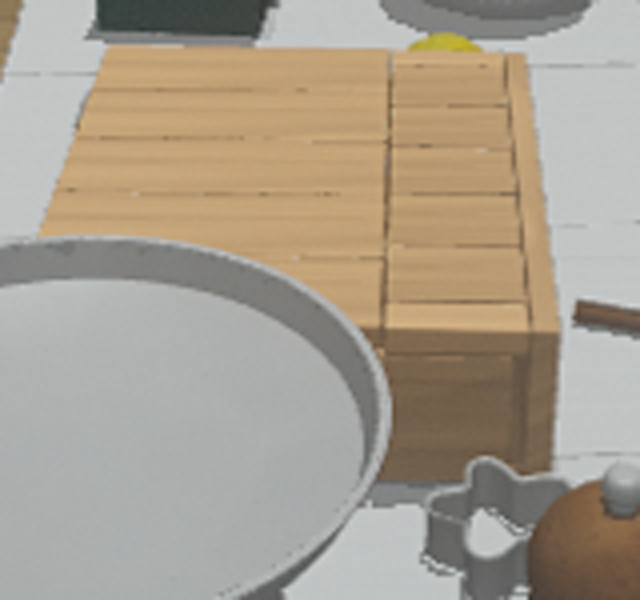

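```bash
cat > h.py <<'E'
import numpy as np
from cell import ctrl
def ray(cam,u,v,H=384):
    k=ctrl.calibration(cam); f=H/2/np.tan(np.radians(k["fovy"])/2); T=k["cam_to_world"]
    d=T[:3,:3]@np.array([(u-k["cx"])/f,-(v-k["cy"])/f,-1]); return T[:3,3],d
def onz(cam,u,v,z):
    o,d=ray(cam,u,v); return o+d*(z-o[2])/d[2]
E
python3 - <<'E'
from h import *
np.set_printoptions(precision=1,suppress=True)
P=lambda x,y:onz("top",x/4-.375+140,y/4-.375+125,78)
for n,p in dict(BL=(163,48),BR=(608,75),FL=(133,425),FR=(592,450),lidL=(142,301),lidR=(597,326),rfL=(135,406),rfR=(598,432)).items(): print(n,P(*p)[:2])
for x,y in[(171,355),(249,360),(326,364),(404,369),(484,373),(562,378)]: print(P(x,y)[:2])
Q=lambda x,y:onz("side",x/4-.375+180,y/4-.375+160,78)
for n,p in dict(BR=(103,46),FR=(522,55),lidR=(391,52),rfR=(506,55),lidL=(385,329),FL=(560,331),rfL=(528,331)).items(): print("s",n,Q(*p)[:2])
for y in (66,105,148,193,246,302): print(Q(455,y)[:2])
k=ctrl.calibration("top"); print(k.keys())
E
```

```text
BL [660.5 144.4]
BR [ 640.2 -113.3]
FL [443.1 159.7]
FR [423.5 -95.9]
lidL [512.7 155.3]
lidR [ 493.3 -101.3]
rfL [453.6 158.7]
rfR [433.4 -99.6]
[481.8 138.9]
[478.1  95.3]
[474.9  52.2]
[471.2   8.4]
[468.  -36.5]
[464.2 -80.4]
s BR [ 641.2 -115.6]
s FR [422.1 -94.9]
s lidR [ 489.9 -101.5]
s rfR [430.4 -95.2]
s lidL [509.6 156.1]
s FL [441.  160.2]
s rfL [453.5 159.7]
[458.2 -83.1]
[462.6 -38.6]
[467.1   6.1]
[471.3  48.8]
[475.8  94.4]
[480.1 137.8]
dict_keys(['fovy', 'cx', 'cy', 'cam_to_world'])
```

Run:
```python
from h import *
from scipy.spatial.transform import Rotation as R
np.set_printoptions(precision=3,suppress=True)
s=ctrl.read_state(); print(R.from_euler('xyz',s["tool_rot"]).as_matrix())
# tall things: pot rim & mill top by triangulating
def tri(a,b):
    (o1,d1),(o2,d2)=ray("side",*a),ray("top",*b)
    A=np.c_[d1,-d2]; t=np.linalg.lstsq(A,o2-o1,rcond=None)[0]; return o1+d1*t[0],o2+d2*t[1]
print(tri((335,283),(69,222)))
print("pot rim",tri((278,268),(84,190)),tri((190,222),(128,147)))
print(tri((466,260),(112,283)))
```

```text
[[-0.     0.239  0.971]
 [ 0.     0.971 -0.239]
 [-1.     0.    -0.   ]]
(array([458.462, 356.88 , 157.456]), array([459.722, 356.572, 157.458]))
pot rim (array([519.158, 329.538, 158.814]), array([524.775, 328.605, 159.459])) (array([628.508, 239.877, 168.503]), array([613.23 , 240.097, 164.247]))
(array([283.539, 298.288, 140.629]), array([335.195, 274.101, 131.058]))
```

Request:
{"method": "arm_command", "body": {"series": [[0,0,0,3,0,0,0],[0,0,0,3,0,0,0],[0,0,0,3,0,0,0],[0,0,0,3,0,0,0],[0,2.2,-3,1,0,0,-4],[0,2.2,-3,0,0,0,-4],[0,2.2,-3,0,0,0,-4],[0,2.2,-3,0,0,0,-4],[0,2.2,-3,0,0,0,-4],[0,2.2,-3,0,0,0,-4],[0,2.2,-3,0,0,0,-4],[0,2.2,-3,0,0,0,-4],[0,2.2,-3,0,0,0,-4],[0,2.2,-3,0,0,0,-4],[0,2.2,-3,0,0,0,-4],[0,0,0,0,0,0,0]]}}

```text
clock: 2.33
eef_pos: [402.1, 293.4, 337.2]
tool_rot: [0.316, 1.566, -0.707]
force: [0.4, -0.1, 1.0]
width: 0.1
```

Request:
{"method": "arm_command", "body": {"series": [[0,1.3,-2.95,0,0,0,-6.1],[0,1.3,-2.95,0,0,0,-6.1],[0,1.3,-2.95,0,0,0,-6.1],[0,1.3,-2.95,0,0,0,-6.1],[0,1.3,-2.95,0,0,0,-6.1],[0,1.3,-2.95,0,0,0,-6.1],[0,0,0,-4,-0.4,-5,0],[0,0,0,-4,-0.4,-5,0],[0,0,0,-4,-0.4,-5,0],[0,0,0,-4,-0.4,-5,0],[0,0,0,-3,0,0,0],[0,0,0,-2,0,0,0],[0,0,0,0,0,0,0],[0,0,0,0,0,0,0]]}}

```text
clock: 3.5
eef_pos: [476.9, 124.9, 156.4]
tool_rot: [1.562, 1.294, -0.087]
force: [0.2, 0.5, -0.1]
width: 0.1
```

```bash
cat >> h.py <<'E'
def st():
    from scipy.spatial.transform import Rotation as R
    np.set_printoptions(precision=3,suppress=True)
    s=ctrl.read_state(); print(s["clock"],np.array(s["eef_pos"]),"F",np.array(s["force"]),"q",np.array(s["qpos"])); print(R.from_euler('xyz',s["tool_rot"]).as_matrix())
E
python3 - <<'E'
from h import *
import cv2
st(); cv2.imwrite("pics/s1.png",ctrl.get_image("side"));cv2.imwrite("pics/t1.png",ctrl.get_image("top"))
E
```

```text
3.5 [476.851 124.856 156.358] F [ 0.201  0.495 -0.117] q [-0.725  0.424  0.425  2.258 -0.219  0.247 -0.228]
[[ 0.272  0.959 -0.079]
 [-0.024 -0.075 -0.997]
 [-0.962  0.273  0.002]]
```

View pics/s1.png

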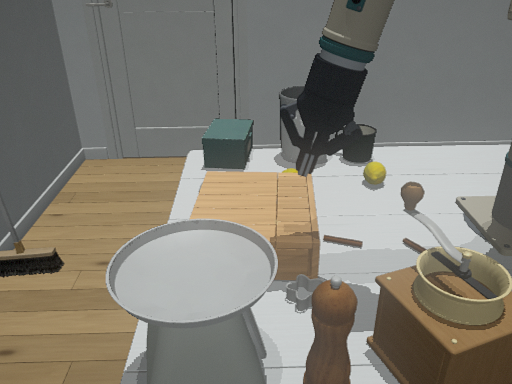

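View pics/t1.png

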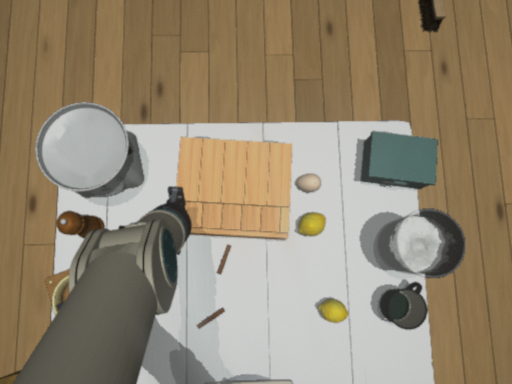

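Request:
{"method": "arm_command", "body": {"series": [[0,0,-0.8,0,0.4,3,0],[0,0,0,-1.5,0.4,3,0],[0,0,0,-2,0,0,0],[0,0,0,-2,0,0,0],[0,0,0,-0.7,0,0,0],[0,0,0,0,0,0,0],[0,0,0,0,0,0,0]]}}

```text
clock: 4.18
eef_pos: [478.3, 117.2, 95.8]
tool_rot: [1.598, 1.396, -0.052]
force: [0.4, 0.8, 0.5]
width: 0.1
```

```bash
python3 -c "
from h import *
st()"
```

```text
4.1833 [478.279 117.177  95.781] F [0.397 0.827 0.523] q [-0.537  0.549  0.267  2.223 -0.329  0.234 -0.084]
[[ 0.174  0.982 -0.079]
 [-0.009 -0.079 -0.997]
 [-0.985  0.174 -0.005]]
```

Request:
{"method": "arm_command", "body": {"series": [[0,-0.2,0,0,0.4,5,0],[0,0,0,-1.1,0,0,0],[0,0,0,0,0,0,0],[0,0,0,0,0,0,0]]}}

```text
clock: 4.52
eef_pos: [475.5, 117.1, 84.6]
tool_rot: [1.623, 1.484, -0.027]
force: [-0.7, 0.9, -0.3]
width: 0.2
```

```bash
python3 -c "
from h import *
st()"
```

```text
4.5167 [475.543 117.143  84.603] F [-0.733  0.879 -0.272] q [-0.495  0.585  0.251  2.156 -0.328  0.349 -0.065]
[[ 0.086  0.993 -0.079]
 [-0.002 -0.079 -0.997]
 [-0.996  0.086 -0.005]]
```

Request:
{"method": "arm_command", "body": {"series": [[0,0,0,-0.4,0,0,0],[0,0,0,-0.2,0,0,0],[0,0,0,0,0,0,0],[0,0,0,0,0,0,0]]}}

```text
clock: 4.85
eef_pos: [474.7, 117.1, 77.7]
tool_rot: [1.619, 1.486, -0.031]
force: [0.5, 0.4, -0.5]
width: -0.1
```

Request:
{"method": "arm_command", "body": {"series": [[0,0,0,-0.1,0,0,0],[0,0,0,-0.1,0,0,0],[0,0,0,0,0,0,0],[0,0,0,0,0,0,0]]}}

```text
clock: 5.18
eef_pos: [474.9, 117.0, 75.6]
tool_rot: [1.619, 1.486, -0.032]
force: [-0.3, -0.6, -1.4]
width: 0.2
```

Request:
{"method": "arm_command", "body": {"series": [[0,0,0,-0.1,0,0,0],[0,0,0,0,0,0,0],[0,0,0,0,0,0,0]]}}

```text
clock: 5.43
eef_pos: [474.9, 117.0, 74.6]
tool_rot: [1.619, 1.486, -0.031]
force: [0.2, -1.1, 0.7]
width: 0.1
```

Request:
{"method": "arm_command", "body": {"series": [[0,0,0,-0.1,0,0,0],[0,0,0,0,0,0,0],[0,0,0,0,0,0,0]]}}

```text
clock: 5.68
eef_pos: [474.9, 117.0, 73.5]
tool_rot: [1.619, 1.486, -0.032]
force: [0.2, -0.4, 0.0]
width: -0.1
```

Run:
```python
from h import *
import cv2
a=ctrl.get_image("side"); cv2.imwrite("pics/s2.png",cv2.resize(a[100:310,180:420],None,fx=3,fy=2.8))
for i in range(3): st()
```

```text
5.7333 [474.961 117.016  73.616] F [ 1.164  0.855 -0.718] q [-0.483  0.606  0.234  2.162 -0.339  0.322 -0.056]
[[ 0.085  0.993 -0.079]
 [-0.003 -0.079 -0.997]
 [-0.996  0.085 -0.004]]
5.7333 [474.961 117.016  73.616] F [ 1.164  0.855 -0.718] q [-0.483  0.606  0.234  2.162 -0.339  0.322 -0.056]
[[ 0.085  0.993 -0.079]
 [-0.003 -0.079 -0.997]
 [-0.996  0.085 -0.004]]
5.7333 [474.961 117.016  73.616] F [ 1.164  0.855 -0.718] q [-0.483  0.606  0.234  2.162 -0.339  0.322 -0.056]
[[ 0.085  0.993 -0.079]
 [-0.003 -0.079 -0.997]
 [-0.996  0.085 -0.004]]
```

View pics/s2.png

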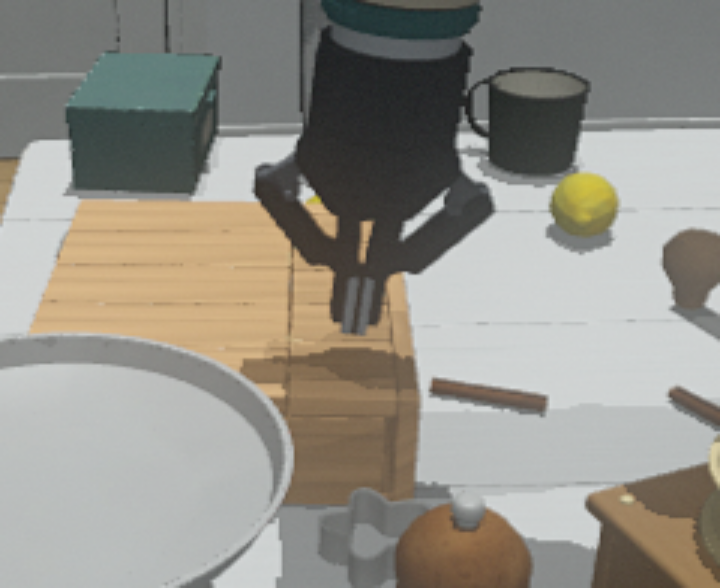

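```bash
python3 - <<'E'
from h import *
for u,v in[(298,219),(294.5,219),(302,218)]:
  o,d=ray("side",u,v)
  for y in(105,117,125): print(u,y,o+d*(y-o[1])/d[1])
def proj(cam,p):
    k=ctrl.calibration(cam); f=192/np.tan(np.radians(k["fovy"])/2); T=k["cam_to_world"]
    c=T[:3,:3].T@(np.array(p)-T[:3,3]); return k["cx"]+f*c[0]/-c[2],k["cy"]-f*c[1]/-c[2]
print(proj("side",(475,117,73.6)),proj("side",(475,117,83)))
E
grep -c proj h.py; ls
```

```text
298 105 [469.42336183 105.          88.40378227]
298 117 [470.97444754 117.          95.63294983]
298 125 [472.00850467 125.         100.45239487]
294.5 105 [475.28356515 105.          88.54510225]
294.5 117 [476.72388292 117.          95.77159862]
294.5 125 [477.68409477 125.         100.58926286]
302 105 [462.79802027 105.          90.18562663]
302 117 [464.47433634 117.          97.38111426]
302 125 [465.59188039 125.         102.17810602]
(np.float64(295.12088418122494), np.float64(230.44700029506419)) (np.float64(295.30152504054547), np.float64(225.62396680696062))
0
h.py
pics
```

```bash
cat >> h.py <<'E'
def proj(cam,p):
    k=ctrl.calibration(cam); f=192/np.tan(np.radians(k["fovy"])/2); T=k["cam_to_world"]
    c=T[:3,:3].T@(np.array(p)-T[:3,3]); return k["cx"]+f*c[0]/-c[2],k["cy"]-f*c[1]/-c[2]
E
python3 - <<'E'
from h import *
import cv2
a=ctrl.get_image("side"); b=ctrl.get_image("top")
p=proj("side",(475,117,73.6)); 
cv2.imwrite("pics/s3.png",cv2.resize(a[180:260,250:350],None,fx=7,fy=7,interpolation=cv2.INTER_CUBIC))
cv2.imwrite("pics/t3.png",cv2.resize(b[125:250,140:300],None,fx=4,fy=4,interpolation=cv2.INTER_CUBIC))
print(proj("top",(475,117,75)))
E
```

```text
(np.float64(192.31711824723888), np.float64(216.32852417334735))
```

View pics/s3.png

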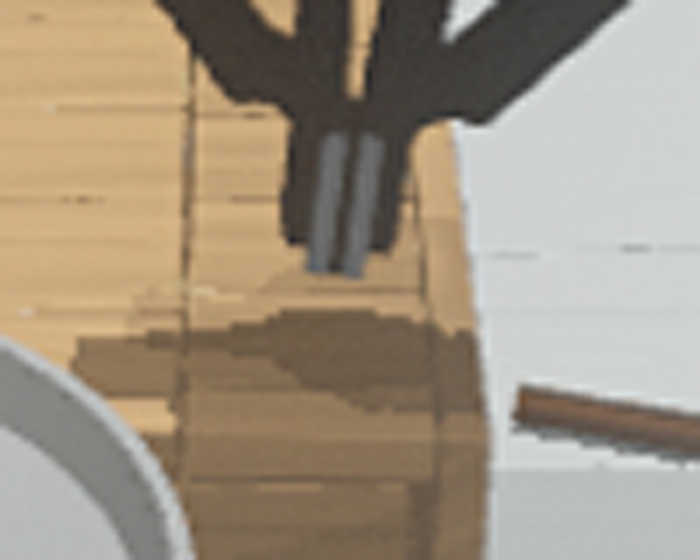

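View pics/t3.png

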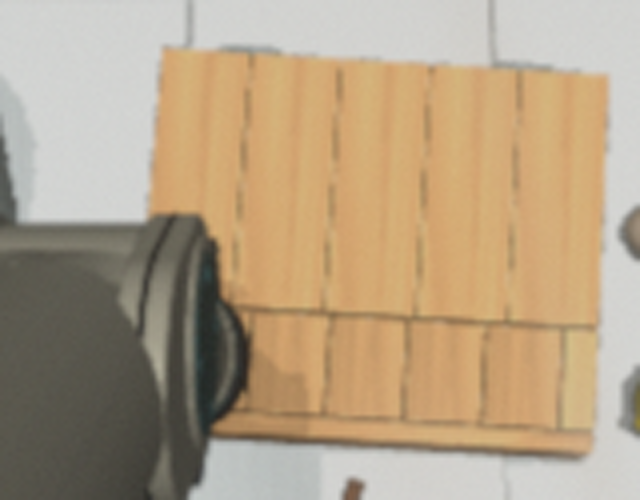

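Run:
```python
from h import *
import cv2
print(proj("side",(476.9,124.9,156.4)),proj("top",(476.9,124.9,156.4)),proj("side",(476.9,124.9,178.4)))
a=cv2.imread("pics/s1.png"); b=cv2.imread("pics/t1.png")
cv2.imwrite("pics/s1z.png",cv2.resize(a[100:200,260:360],None,fx=5,fy=5,interpolation=cv2.INTER_CUBIC))
cv2.imwrite("pics/t1z.png",cv2.resize(b[160:260,130:230],None,fx=5,fy=5,interpolation=cv2.INTER_CUBIC))
```

```text
(np.float64(296.10860758118883), np.float64(188.18974242716794)) (np.float64(183.73602054674225), np.float64(211.30791851590158)) (np.float64(296.5780332856278), np.float64(175.4181540026058))
```

View pics/s1z.png

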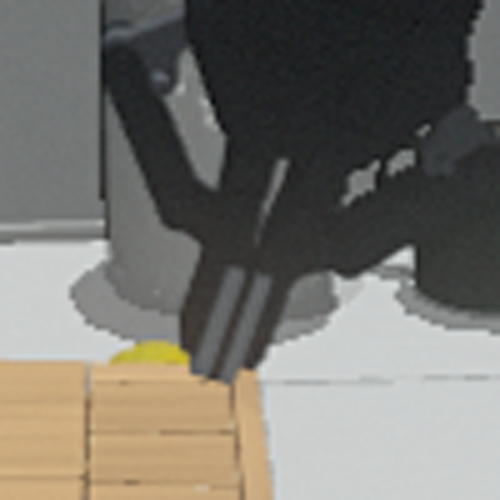

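View pics/t1z.png

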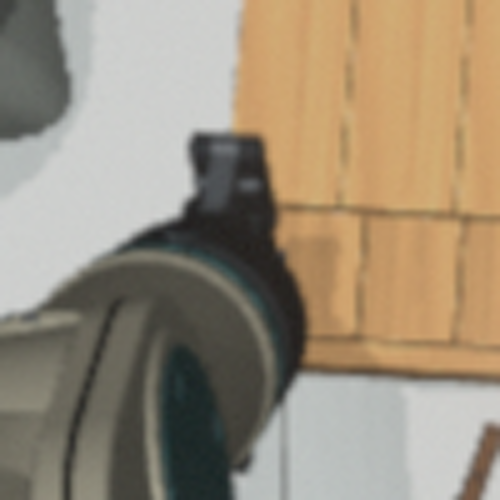

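Request:
{"method": "arm_command", "body": {"series": [[0,0,0,-0.2,0,0,0],[0,0,0,-0.2,0,0,0],[0,0,0,0,0,0,0],[0,0,0,0,0,0,0]]}}

```text
clock: 6.17
eef_pos: [474.8, 117.0, 69.4]
tool_rot: [1.618, 1.486, -0.033]
force: [0.2, 0.7, 0.7]
width: 0.2
```

Request:
{"method": "arm_command", "body": {"series": [[0,0,0,-0.2,0,0,0],[0,0,0,-0.1,0,0,0],[0,0,0,0,0,0,0],[0,0,0,0,0,0,0]]}}

```text
clock: 6.5
eef_pos: [474.9, 117.0, 66.5]
tool_rot: [1.619, 1.486, -0.031]
force: [0.0, -0.2, -0.1]
width: 0.1
```

Request:
{"method": "arm_command", "body": {"series": [[0,0,0,-0.1,0,0,0],[0,0,0,-0.1,0,0,0],[0,0,0,0,0,0,0],[0,0,0,0,0,0,0]]}}

```text
clock: 6.83
eef_pos: [474.9, 117.0, 64.6]
tool_rot: [1.619, 1.486, -0.031]
force: [-0.1, 0.3, -0.0]
width: -0.3
```

Request:
{"method": "arm_command", "body": {"series": [[0,0,0,-0.1,0,0,0],[0,0,0,-0.1,0,0,0],[0,0,0,0,0,0,0],[0,0,0,0,0,0,0]]}}

```text
clock: 7.17
eef_pos: [474.9, 117.0, 62.5]
tool_rot: [1.619, 1.486, -0.031]
force: [0.4, -0.4, 0.1]
width: 0.2
```

Request:
{"method": "arm_command", "body": {"series": [[0,0,0,-0.1,0,0,0],[0,0,0,-0.1,0,0,0],[0,0,0,0,0,0,0],[0,0,0,0,0,0,0]]}}

```text
clock: 7.5
eef_pos: [474.9, 117.0, 60.6]
tool_rot: [1.619, 1.486, -0.031]
force: [0.8, 0.2, -0.3]
width: -0.1
```

Run:
```python
from h import *
import cv2
a=ctrl.get_image("side"); st()
cv2.imwrite("pics/s4.png",cv2.resize(a[180:260,250:350],None,fx=7,fy=7,interpolation=cv2.INTER_CUBIC))
```

```text
7.55 [474.993 116.984  60.589] F [-1.318 -0.26   0.211] q [-0.469  0.631  0.215  2.17  -0.353  0.289 -0.043]
[[ 0.085  0.993 -0.079]
 [-0.003 -0.079 -0.997]
 [-0.996  0.085 -0.004]]
```

View pics/s4.png

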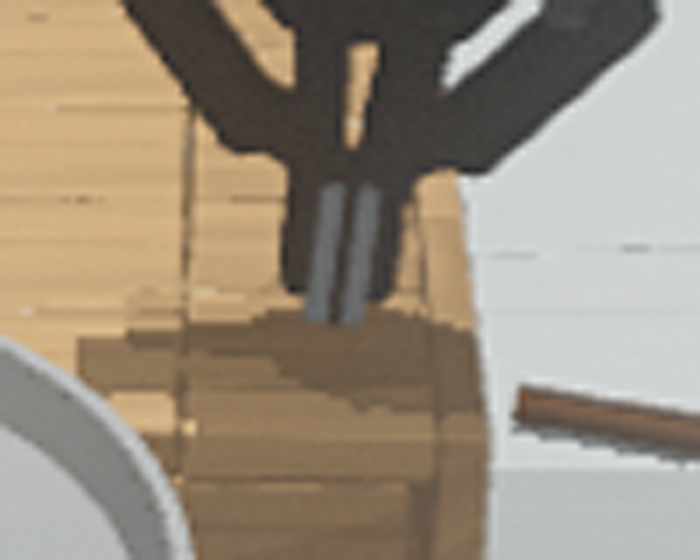

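Request:
{"method": "arm_command", "body": {"series": [[0,0,0,-0.1,0,0,0],[0,0,0,-0.1,0,0,0],[0,0,0,0,0,0,0]]}}

```text
clock: 7.8
eef_pos: [474.9, 117.0, 58.5]
tool_rot: [1.619, 1.486, -0.031]
force: [-0.4, 0.4, -0.2]
width: 0.2
```

Request:
{"method": "arm_command", "body": {"series": [[0,0,0,-0.1,0,0,0],[0,0,0,0,0,0,0],[0,0,0,0,0,0,0]]}}

```text
clock: 8.05
eef_pos: [474.9, 117.0, 57.6]
tool_rot: [1.619, 1.486, -0.032]
force: [0.5, -1.0, -0.3]
width: 0.1
```

Request:
{"method": "arm_command", "body": {"series": [[0,0,0,-0.1,0,0,0],[0,0,0,0,0,0,0],[0,0,0,0,0,0,0]]}}

```text
clock: 8.3
eef_pos: [475.0, 117.0, 56.6]
tool_rot: [1.619, 1.486, -0.031]
force: [0.2, -0.4, -0.7]
width: 0.2
```

Request:
{"method": "arm_command", "body": {"series": [[0,0,0,-0.1,0,0,0],[0,0,0,0,0,0,0],[0,0,0,0,0,0,0]]}}

```text
clock: 8.55
eef_pos: [474.9, 117.0, 55.6]
tool_rot: [1.619, 1.486, -0.031]
force: [1.0, 0.3, -0.4]
width: 0.3
```

Request:
{"method": "arm_command", "body": {"series": [[0,0,0,-0.1,0,0,0],[0,0,0,0,0,0,0],[0,0,0,0,0,0,0]]}}

```text
clock: 8.8
eef_pos: [474.9, 117.0, 54.6]
tool_rot: [1.619, 1.486, -0.031]
force: [0.1, -0.6, -0.1]
width: -0.2
```

Request:
{"method": "arm_command", "body": {"series": [[0,0,0,-0.1,0,0,0],[0,0,0,0,0,0,0],[0,0,0,0,0,0,0]]}}

```text
clock: 9.05
eef_pos: [475.1, 117.0, 53.7]
tool_rot: [1.621, 1.486, -0.029]
force: [-0.0, -0.5, 2.3]
width: -0.3
```

Request:
{"method": "arm_command", "body": {"series": [[0,0,0,-0.1,0,0,0],[0,0,0,0,0,0,0],[0,0,0,0,0,0,0]]}}

```text
clock: 9.3
eef_pos: [475.1, 117.1, 53.5]
tool_rot: [1.628, 1.485, -0.023]
force: [-2.9, 0.1, 12.6]
width: 0.2
```

Run:
```python
from h import *
import cv2
a=ctrl.get_image("side"); st()
cv2.imwrite("pics/s5.png",cv2.resize(a[180:260,250:350],None,fx=7,fy=7,interpolation=cv2.INTER_CUBIC))
```

```text
9.35 [475.152 117.06   53.528] F [-2.18  -0.739 13.674] q [-0.461  0.644  0.205  2.174 -0.366  0.269 -0.032]
[[ 0.086  0.993 -0.08 ]
 [-0.002 -0.08  -0.997]
 [-0.996  0.085 -0.005]]
```

View pics/s5.png

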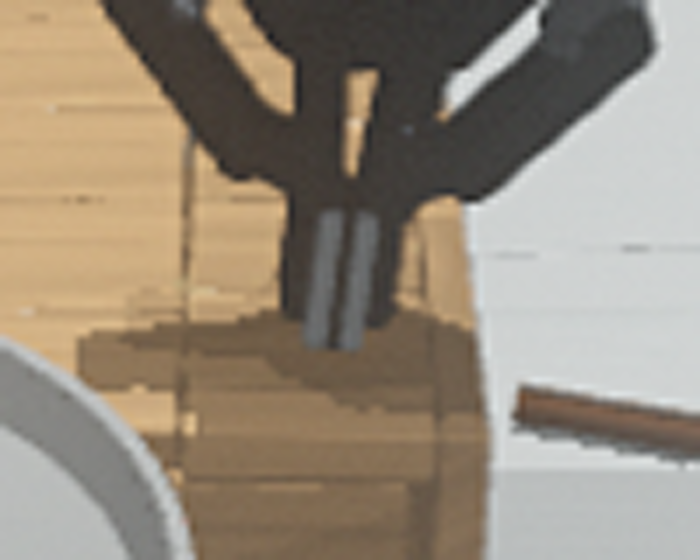

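Run:
```python
from h import *
print(onz("side",297.4,229.2,79), onz("side",298,230,79), proj("side",(477,95,78)), proj("side",(480,138,78)))
```

```text
[471.90621151 121.81334194  79.        ] [471.18517336 124.29465967  79.        ] (np.float64(292.705217633238), np.float64(221.32125627406117)) (np.float64(293.4472390481148), np.float64(235.19902433928036))
```

Request:
{"method": "arm_command", "body": {"series": [[0,0,0,0.6,0,0,0],[0,-0.15,-2.2,0,0,0,0],[0,-0.2,-2.2,0,0,0,0],[0,0,0,0,0,0,0],[0,0,0,-0.4,0,0,0],[0,0,0,-0.1,0,0,0],[0,0,0,-0.1,0,0,0],[0,0,0,0,0,0,0],[0,0,0,0,0,0,0]]}}

```text
clock: 10.1
eef_pos: [471.6, 73.0, 53.5]
tool_rot: [1.618, 1.485, -0.032]
force: [-2.4, -4.2, 16.4]
width: -0.4
```

Solid. Next, the middle one.

Request:
{"method": "arm_command", "body": {"series": [[0,0,0,0.6,0,0,0],[0,-0.15,-2.2,0,0,0,0],[0,-0.2,-2.2,0,0,0,0],[0,0,0,0,0,0,0],[0,0,0,-0.4,0,0,0],[0,0,0,-0.1,0,0,0],[0,0,0,-0.1,0,0,0],[0,0,0,0,0,0,0],[0,0,0,0,0,0,0]]}}

```text
clock: 10.85
eef_pos: [468.2, 29.5, 53.5]
tool_rot: [1.623, 1.485, -0.027]
force: [-2.8, -2.6, 14.8]
width: 0.2
```

Request:
{"method": "arm_command", "body": {"series": [[0,0,0,0.6,0,0,0],[0,-0.15,-2.2,0,0,0,0],[0,-0.2,-2.2,0,0,0,0],[0,0,0,0,0,0,0],[0,0,0,-0.4,0,0,0],[0,0,0,-0.1,0,0,0],[0,0,0,-0.1,0,0,0],[0,0,0,0,0,0,0],[0,0,0,0,0,0,0]]}}

```text
clock: 11.6
eef_pos: [464.7, -14.2, 52.6]
tool_rot: [1.622, 1.486, -0.028]
force: [0.4, 0.6, 1.5]
width: 0.3
```

Request:
{"method": "arm_command", "body": {"series": [[0,0,0,-0.1,0,0,0],[0,0,0,-0.1,0,0,0],[0,0,0,-0.1,0,0,0],[0,0,0,0,0,0,0],[0,0,0,0,0,0,0],[0,0,0,0,0,0,0],[0,0,0,0,0,0,0]]}}

```text
clock: 12.18
eef_pos: [464.6, -14.6, 49.7]
tool_rot: [1.625, 1.486, -0.025]
force: [0.4, 2.3, 2.6]
width: -0.2
```

Run:
```python
from h import *
import cv2
a=ctrl.get_image("side"); st()
cv2.imwrite("pics/s6.png",cv2.resize(a[60:310,150:400],None,fx=2.4,fy=2.4,interpolation=cv2.INTER_CUBIC))
```

```text
12.2333 [464.593 -14.749  49.7  ] F [0.108 2.02  3.611] q [-0.204  0.64   0.249  2.242 -0.662  0.237  0.554]
[[ 0.085  0.993 -0.079]
 [-0.002 -0.079 -0.997]
 [-0.996  0.085 -0.004]]
```

View pics/s6.png

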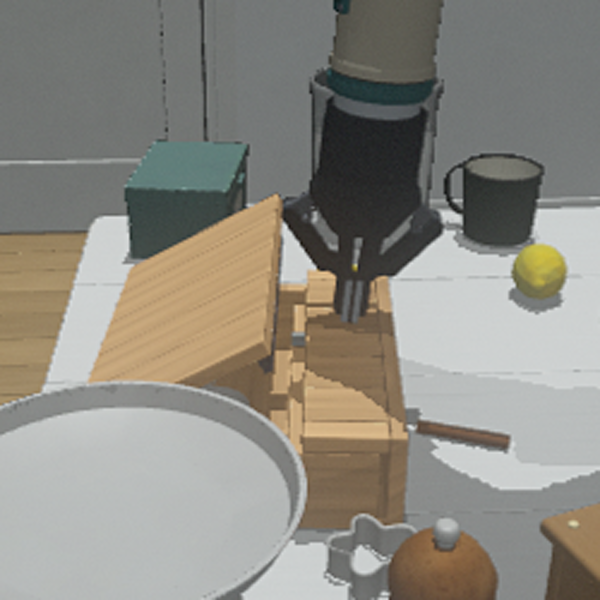

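Request:
{"method": "arm_command", "body": {"series": [[0,-0.7,0,0.7,0.2,2,0],[0,-1.3,0,0.5,0.2,2,0],[0,0,1,2,0,0,6.5],[0,0,1,2,0,0,6.5],[0,0,0.5,2,0,0,6.5],[0,0,0.5,0,0,0,6.5],[0,0,0.5,0,0,0,6.5],[0,0,0,0,0,0,6.5],[0,0,0,0,0,0,6.5],[0,0,0,0,0,0,6.5],[0,0,0,0,0,0,6.5],[0,0,0,0,0,0,6.5],[0,0,0,0,0,0,6.5],[0,0,0,0,0,0,6.5],[0,0,0,0,0,0,6.5],[0,0,0,0,0,0,6.5],[0,0,0,0,0,0,0]]}}

```text
clock: 13.65
eef_pos: [444.2, 19.3, 121.4]
tool_rot: [1.969, 1.555, 1.908]
force: [0.8, -0.2, 0.7]
width: 0.1
```

Run:
```python
from h import *
import cv2
a=ctrl.get_image("side"); st()
cv2.imwrite("pics/s7.png",cv2.resize(a[60:310,150:400],None,fx=2.4,fy=2.4,interpolation=cv2.INTER_CUBIC))
```

```text
13.7 [444.135  19.346 121.373] F [0.607 0.366 0.301] q [-0.114  0.486  0.029  2.153 -0.059  0.508  1.468]
[[-0.005  0.066  0.998]
 [ 0.015  0.998 -0.065]
 [-1.     0.014 -0.006]]
```

View pics/s7.png

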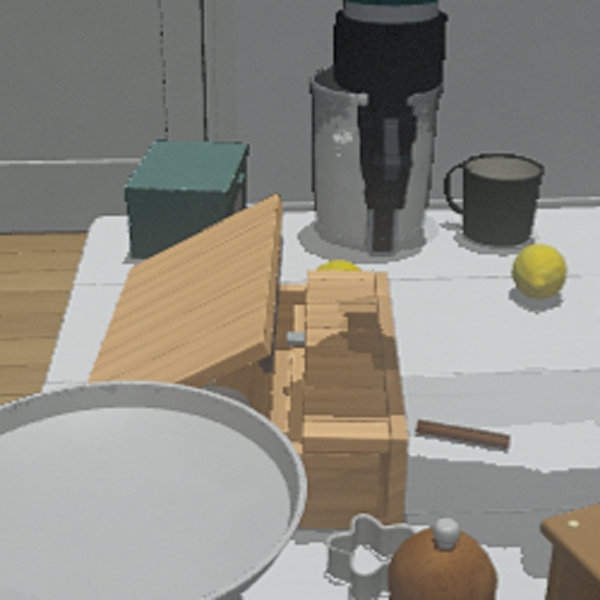

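Request:
{"method": "arm_command", "body": {"series": [[0,1,0,-1,-0.3,-4,0],[0,1.5,0,-1,-0.3,-4,0],[0,2,0.2,-1,-0.3,-4,0],[0,1.6,0.2,0,0,0,0],[0,0,0,0,0,0,0],[0,0,0,0,0,0,0]]}}

```text
clock: 14.2
eef_pos: [484.4, 17.9, 97.3]
tool_rot: [-0.0, 1.437, -0.064]
force: [-0.0, -0.0, 0.5]
width: 0.2
```

Run:
```python
from h import *
import cv2
a=ctrl.get_image("side"); st()
cv2.imwrite("pics/s8.png",cv2.resize(a[60:310,150:400],None,fx=2.4,fy=2.4,interpolation=cv2.INTER_CUBIC))
```

```text
14.25 [483.548  17.746  97.23 ] F [-0.518  0.166  0.52 ] q [-0.096  0.528 -0.024  2.204  0.131  0.282  1.268]
[[ 0.132  0.064  0.989]
 [-0.009  0.998 -0.063]
 [-0.991 -0.     0.132]]
```

View pics/s8.png

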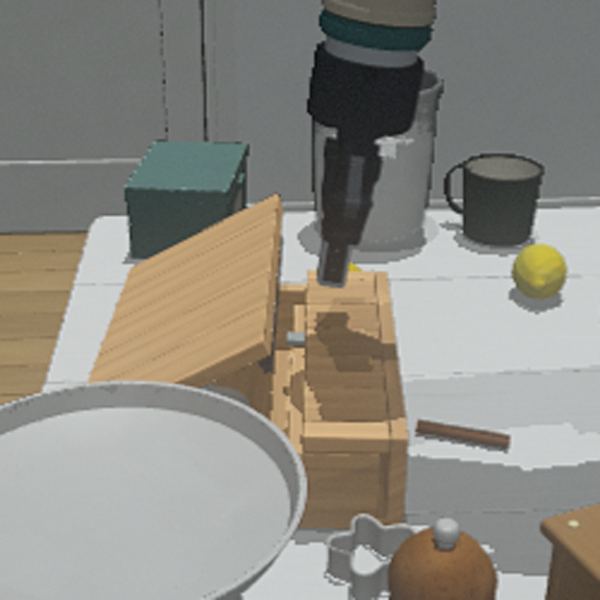

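Request:
{"method": "arm_command", "body": {"series": [[0,1,0,-0.2,0,0,0],[0,0.8,0.2,-0.2,0,0,0],[0,0.6,0.3,-0.2,0,-2,0],[0,0,0,0,0,0,0]]}}

```text
clock: 14.58
eef_pos: [508.7, 23.8, 91.0]
tool_rot: [0.014, 1.402, -0.048]
force: [-0.8, -0.0, -0.3]
width: -0.0
```

Run:
```python
from h import *
import cv2
a=ctrl.get_image("side"); st()
cv2.imwrite("pics/s9.png",cv2.resize(a[60:310,150:400],None,fx=2.4,fy=2.4,interpolation=cv2.INTER_CUBIC))
```

```text
14.6333 [507.842  23.359  90.98 ] F [-0.55  -0.5   -0.286] q [-0.114  0.554 -0.012  2.18   0.145  0.245  1.248]
[[ 0.166  0.061  0.984]
 [-0.009  0.998 -0.061]
 [-0.986  0.002  0.166]]
```

View pics/s9.png

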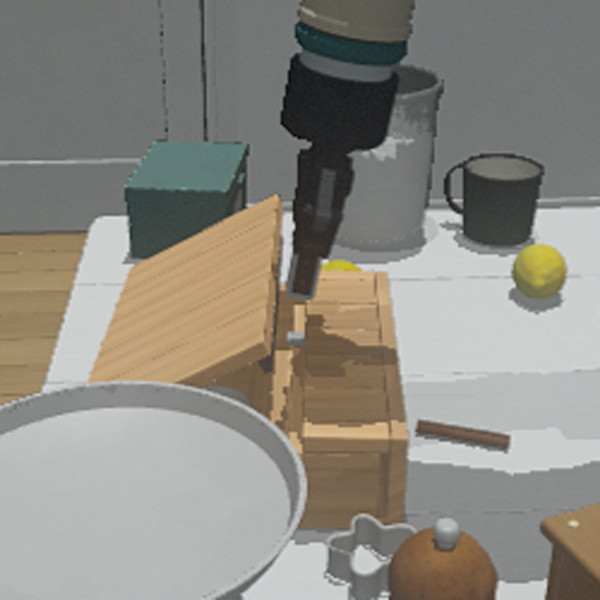

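Request:
{"method": "arm_command", "body": {"series": [[0,0.6,0,0,0,0,0],[0,0.4,0,0.3,0,0,0],[0,0.4,0,0.6,0,0,0],[0,0.4,0,0.6,0,0,0],[0,0.4,0,0.6,0,0,0],[0,0.5,0,0.5,0,0,0],[0,0.5,0,0.5,0,0,0],[0,0.5,0,0.5,0,0,0],[0,0.6,0,0.4,0,0,0]]}}

```text
clock: 15.38
eef_pos: [540.9, 21.1, 130.3]
tool_rot: [-0.018, 1.422, -0.081]
force: [-27.1, -1.6, 21.3]
width: -0.3
```

Run:
```python
from h import *
import cv2
a=ctrl.get_image("side"); st()
cv2.imwrite("pics/s10.png",cv2.resize(a[40:310,150:400],None,fx=2.2,fy=2.2,interpolation=cv2.INTER_CUBIC))
```

```text
15.4333 [541.455  21.05  131.006] F [-24.122  -1.584  21.938] q [-0.076  0.519 -0.049  2.044  0.127  0.436  1.279]
[[ 0.148  0.064  0.987]
 [-0.012  0.998 -0.063]
 [-0.989 -0.003  0.148]]
```

View pics/s10.png

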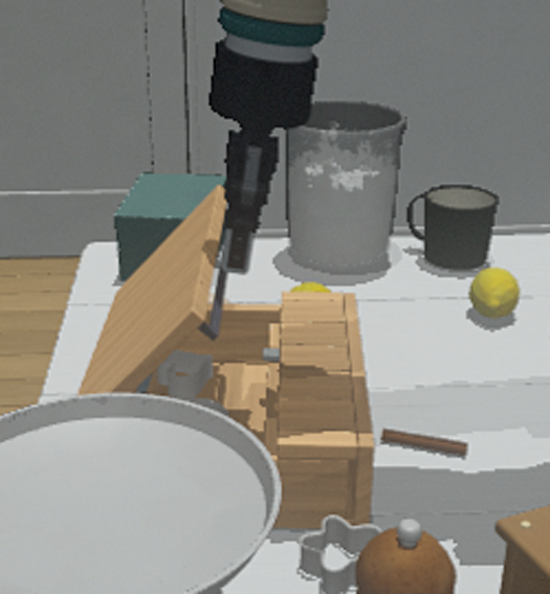

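Request:
{"method": "arm_command", "body": {"series": [[0,0,0,0.5,0,0,0],[0,0,0,0.5,0,0,0],[0,0,0,0,0,0,0]]}}

```text
clock: 15.68
eef_pos: [552.7, 23.0, 143.2]
tool_rot: [0.016, 1.399, -0.047]
force: [-1.6, -0.0, 1.3]
width: 0.3
```

Request:
{"method": "arm_command", "body": {"series": [[0,0.7,0,0.5,0,0,0],[0,0.7,0,0.5,0,0,0],[0,0.65,-0.1,0.3,0,0,0],[0,0.65,0,0.3,0,0,0],[0,0.65,0,0.3,0,0,0],[0,0.65,0,0.2,0,0,0],[0,0,0,0,0,0,0]]}}

```text
clock: 16.27
eef_pos: [591.9, 21.0, 165.0]
tool_rot: [0.005, 1.402, -0.058]
force: [-11.2, -3.0, 21.3]
width: -0.2
```

Run:
```python
from h import *
import cv2
a=ctrl.get_image("side"); st()
cv2.imwrite("pics/s11.png",cv2.resize(a[40:310,150:400],None,fx=2.2,fy=2.2,interpolation=cv2.INTER_CUBIC))
```

```text
16.3167 [591.442  21.096 164.82 ] F [-10.793  -2.266  20.065] q [-0.055  0.519 -0.065  1.903  0.114  0.557  1.307]
[[ 0.167  0.063  0.984]
 [-0.01   0.998 -0.062]
 [-0.986  0.001  0.168]]
```

View pics/s11.png

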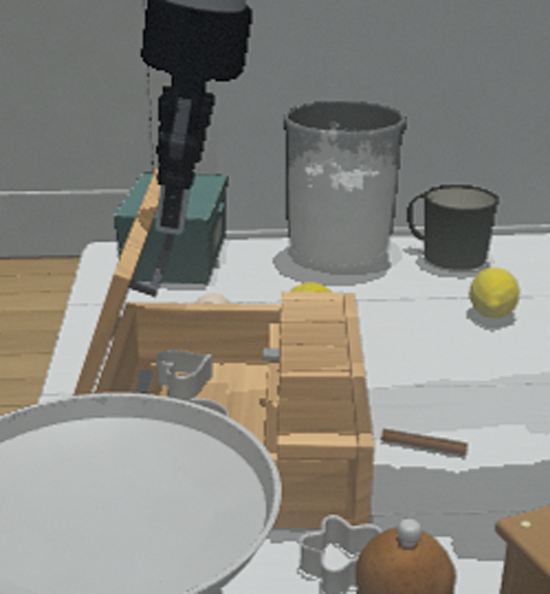

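Request:
{"method": "arm_command", "body": {"series": [[0,0,0,0.6,0,0,0],[0,0.6,0,0.4,0,0,0],[0,0.7,0,0.2,0,0,0],[0,0.7,-0.1,0.1,0,0,0],[0,0,0,0,0,0,0]]}}

```text
clock: 16.73
eef_pos: [613.9, 21.1, 175.7]
tool_rot: [0.015, 1.4, -0.048]
force: [1.3, 0.8, 0.5]
width: -0.6
```

Run:
```python
from h import *
import cv2
a=ctrl.get_image("side"); st()
cv2.imwrite("pics/s12.png",cv2.resize(a[40:310,150:400],None,fx=2.2,fy=2.2,interpolation=cv2.INTER_CUBIC))
```

```text
16.7833 [612.424  21.068 175.179] F [-0.374  0.199 -0.836] q [-0.047  0.531 -0.071  1.838  0.108  0.609  1.32 ]
[[ 0.168  0.062  0.984]
 [-0.008  0.998 -0.061]
 [-0.986  0.002  0.168]]
```

View pics/s12.png

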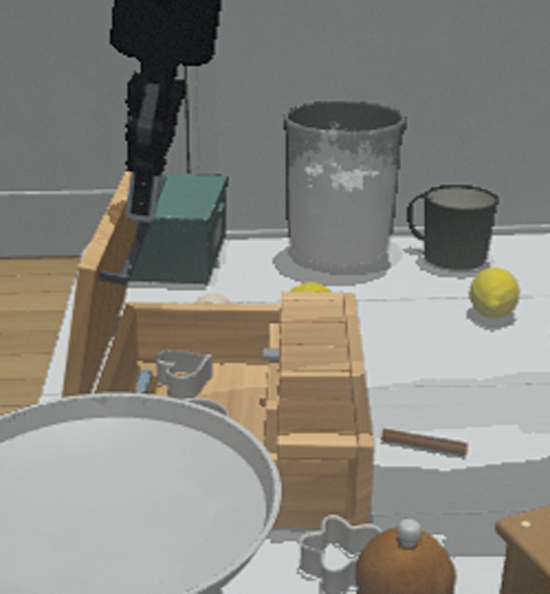

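Request:
{"method": "arm_command", "body": {"series": [[0,0.7,0,0.1,0,0,0],[0,0.7,0,0.1,0,0,0],[0,0.7,0,0,0,0,0],[0,0.7,0,0,0,0,0],[0,0.7,0,0,0,0,0],[0,0.5,0,0,0,0,0],[0,0,0,0,0,0,0],[0,0,0,0,0,0,0]]}}

```text
clock: 17.45
eef_pos: [656.3, 18.5, 181.7]
tool_rot: [0.002, 1.392, -0.061]
force: [-1.4, -4.7, 15.6]
width: -0.1
```

Run:
```python
from h import *
import cv2
a=ctrl.get_image("side"); st()
cv2.imwrite("pics/s13.png",cv2.resize(a[40:310,150:400],None,fx=2.2,fy=2.2,interpolation=cv2.INTER_CUBIC))
```

```text
17.5 [656.058  18.536 181.741] F [-0.982 -4.648 15.855] q [-0.041  0.576 -0.07   1.723  0.107  0.67   1.333]
[[ 0.177  0.064  0.982]
 [-0.011  0.998 -0.063]
 [-0.984  0.     0.178]]
```

View pics/s13.png

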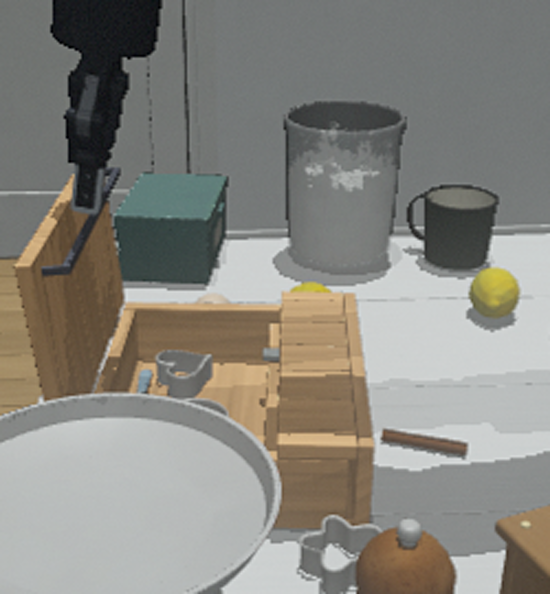

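Request:
{"method": "arm_command", "body": {"series": [[0,0.3,0,0.4,0,0,0],[0,0.5,0,0,0,0,0],[0,0.5,0,0,0,0,0],[0,0.5,0,-0.1,0,0,0],[0,0,0,0,0,0,0],[0,0,0,0,0,0,0]]}}

```text
clock: 18.0
eef_pos: [668.8, 21.3, 179.3]
tool_rot: [0.012, 1.404, -0.05]
force: [0.1, -0.1, -0.7]
width: 0.1
```

Run:
```python
from h import *
import cv2
a=ctrl.get_image("side"); st()
cv2.imwrite("pics/s14.png",cv2.resize(a[40:310,120:370],None,fx=2.2,fy=2.2,interpolation=cv2.INTER_CUBIC))
```

```text
18.05 [668.625  21.235 179.517] F [-0.671 -0.072 -0.116] q [-0.04   0.601 -0.074  1.676  0.103  0.703  1.338]
[[ 0.165  0.062  0.984]
 [-0.008  0.998 -0.061]
 [-0.986  0.002  0.166]]
```

View pics/s14.png

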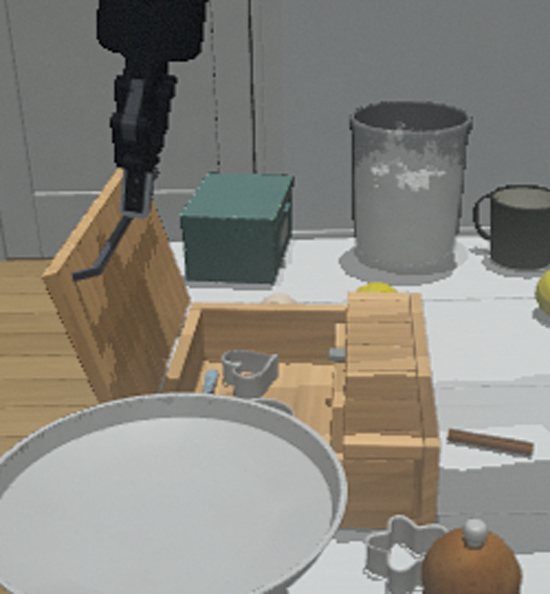

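Request:
{"method": "arm_command", "body": {"series": [[0,-0.5,0,0,0,0,0],[0,-1,0,0,0,0,0],[0,-2,0,1,0,0,0],[0,-3,0,2,0,0,0],[0,-3,0,2,0,0,0],[0,-3,0,2,0,0,0],[0,0,0,0,0,0,0],[0,0,0,0,0,0,0],[0,0,0,0,0,0,0],[0,0,0,0,0,0,0]]}}

```text
clock: 18.88
eef_pos: [544.5, 21.1, 249.7]
tool_rot: [0.011, 1.403, -0.051]
force: [0.8, -0.2, -0.2]
width: 0.2
```

Run:
```python
from h import *
import cv2
a=ctrl.get_image("side"); b=ctrl.get_image("top"); st()
cv2.imwrite("pics/s15.png",a);cv2.imwrite("pics/t15.png",b)
```

```text
18.9833 [544.349  21.067 249.326] F [0.987 0.564 0.142] q [-0.044  0.344 -0.086  1.918  0.088  0.718  1.324]
[[ 0.166  0.062  0.984]
 [-0.008  0.998 -0.061]
 [-0.986  0.002  0.166]]
```

View pics/s15.png

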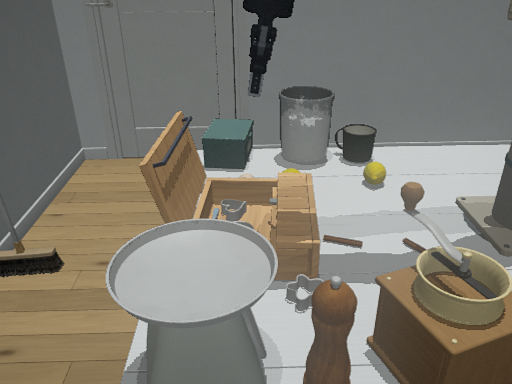

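View pics/t15.png

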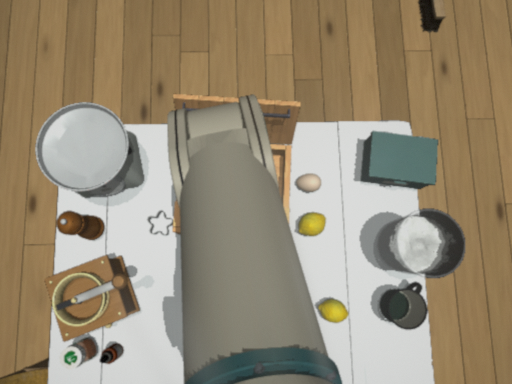

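Run:
```python
from h import *
ex=np.array([.997,-.0785,0]);ey=np.array([.0785,.997,0]);o=np.array([540.8,23.5,0])
for th in(1.6,1.7,1.75,1.85):
  p=lambda y:o+ex*(110-149*np.cos(th))+ey*y+np.array([0,0,66+149*np.sin(th)])
  print(th,[np.round(proj(c,p(y))) for c in("side","top") for y in(130,-130)])
s=ctrl.get_image("side"); print(ctrl.read_state()["clock"])
import cv2
a=cv2.imread("pics/s15.png").astype(int)[100:230,145:215]; print(abs(a-s[100:230,145:215]).mean())
ctrl.finish_job()
```

```text
1.6 [array([169., 161.]), array([199., 108.]), array([170., 114.]), array([300., 122.])]
1.7 [array([159., 161.]), array([192., 108.]), array([171., 107.]), array([300., 115.])]
1.75 [array([154., 162.]), array([188., 109.]), array([172., 104.]), array([301., 112.])]
1.85 [array([145., 164.]), array([181., 111.]), array([172.,  98.]), array([301., 106.])]
19.0333
1.2242124542124542
the job is handed in; nothing more can be done
```

The box is open: the lid rests back past upright against its stop, and I handed the job in at about 19 s of the allowed 58 s.

- **Finding the catch:** I pressed each stave in turn with the shut fingertips. The ones at +88, +44 and 0 mm were solid (about 13–16 N within 1 mm). The one at −44 mm gave way at about 1.5 N, so that is the catch.
- **Releasing the lid:** pressing that stave about 4 mm sprang the lid ajar. I then drew the finger back off it.
- **Opening the lid:** I turned the gripper a quarter turn and pushed the lid's front edge up and over with the outside of the fingers. It jammed briefly at about 27 N sideways, which lifting the finger cleared. The arm then backed away from everything.

**Last checks:**
- **Lid:** its edge in the pictures fits an angle of about 1.8–1.85 rad. It was not moving between the last two pictures, which were only about 0.1 s apart.
- **Robot:** the force reading was down to noise level (about 1 N).
- **Things round the box:** the lemon, egg, star cutter and cinnamon stick show no visible shift in the pictures.
- **Catch return:** not checked directly. The finger is well clear of it, so I take it to have sprung back flush.

**Disagreement:** the reported TCP lay about 25 mm beyond the real fingertips, by both the pictures and the contact height. I worked from contact force and the pictures instead.

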